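# Snap a stud home in the pull tester and proof-pull it

### The job

Take the snap stud out of its grey storage block and press it straight down into the socket of the pull tester until it snaps in and comes to rest on the stop. Then pull it straight up with slowly rising force until the pull reaches 13 N, hold that for about a second, never pulling harder than 18 N, to prove that it holds. Ease the load off so that the table is back down, and let go, leaving the stud upright and latched in the tester; do not disturb the tub, pliers or battery.

Things in the scene. Friction and masses are not known exactly. Their poses are not given: they have to be found in the camera images.
- stud: The loose snap stud, 80 mm tall, 55-90 g, upright. Origin: centre of its bottom tip, z up its axis. Lower half steel (see stud_tip); on top, from 44 to 80 mm, a ribbed black grip block, 26 mm along its own x and 16 mm along its own y. Grip it across the 16 mm, fingertips just above the flange (flange top 44 mm above the tip), with 40 N or more so that it does not slip under the pull.
- stud_tip (a point): Centre of the stud's bottom tip, same point and axes as stud. From the tip up: steel cone (tip radius 2 mm) widening over 10 mm to a barbed head of diameter 14 mm, its flat back 13 mm above the tip; neck of diameter 8 mm to 25 mm; shank of diameter 14 mm to 41 mm; flange of diameter 24 mm from 41 to 44 mm.
- holder: Grey storage block, fixed, 64 x 64 x 46 mm high, origin at the centre of its underside. At the start the stud stands in its through hole (diameter 17 mm), the flange resting on the block's top face, the tip 5 mm above the desk.
- tester: Pull tester, fixed: dark steel base plate 110 mm (x) by 90 mm (y), origin at the centre of its underside, turned by up to 0.4 rad. Four short posts with springs carry a floating aluminium table, 70 x 70 mm, top face 57 mm above the desk, higher than the posts. Pressed in, the stud meets a hard stop screw under the socket, whose height differs each time.
- socket_mouth (a point): Centre of the socket hole (diameter 16 mm, 3 mm chamfer) at the table's top face, z up; rises with the table. Below, two sprung jaws catch the stud's barb: it takes about 5 to 13 N to snap past, then cannot come out. On the stop the tip is 37 to 40 mm below this point, pulled up against the jaws 36 mm: 1 to 4 mm of free play, differing each time. Not snapped in: less than 35 mm.
- table (a joint): Lift of the table off its rest, against its springs, in m, 0 to 0.006. The springs hold it down until the upward pull exceeds 6 N, then it rises 0.1 mm per further newton: 10 N at 0.0004, 13 N at 0.0007, 18 N at 0.0012. Too small to be set by measured positions; feel the force at the wrist.
- tub: Small beige tub, 58 mm across, 31 mm high, loose; a bystander. Origin at the centre of its underside.
- pliers: Long-nose pliers, 149 x 42 x 14 mm, lying loose; a bystander. Origin at the centre of the underside.
- battery: Flat white battery pack, 86 x 34 x 9 mm, loose; a bystander. Origin at the centre of the underside.
There are look-alikes about, which are no part of the job. Of the things that look like the stud, the smaller one is meant.

How it is judged:
By the outcome, as a careful person would: the job done as asked, in the order asked, and still so for the second after the job is handed in, with the robot touching nothing.
It also fails if it takes over 51 s, if anything falls off the work surface, if the arm or the gripper's body presses on something with over 40 N, if the wrist force passes 120 N, or if a joint passes its speed limit or range.

### The arm

A 6-joint arm with a two-finger parallel gripper is mounted at the origin on a cart in front of the work surface, level with it; the furniture and walls round the work are solid. World frame = base frame: x ahead of the robot, y to its left, z up, the work surface at z = 0. Lengths are in mm, angles in degrees, forces in N, time in s.
With the tool pointing down it reaches from about 350 to 800 mm from the base axis. Payload 7.3 kg.
Tool frame: the origin (TCP) lies midway between the tips of the shut fingers; the grasp point (between the pads) lies 19 mm behind it; z points along the fingers, y is the line along which they close (so a half turn about z gives the same grasp; the last joint's range is limited). The gripper opens to 85 mm and grips with 20 to 120 N. Pads are 22 mm wide; open, the fingers measure 114 mm over their backs; the gripper's body (76 mm by 85 mm) begins 54 mm behind the grasp point. The pads swing forward as they close: fully open they stand 13 mm farther back than shut.
Start: joints at [-79.355, 19.595, 87.324, -0, 73.075, -8.365], TCP at [171.039, -496.377, 231.322] pointing down, gripper open.
Joint ranges: [-145.02, 145.02], [-44.19, 115.74], [2.07, 154.8], [-57.11, 237.11], [16.16, 152.29], [-177.93, 177.93]. Speed limits (degrees/s): [147.25, 147.25, 180, 180, 180, 180].

### API

Orientations are given as [roll, pitch, yaw] about the fixed x, y, z axes, in that order (R = Rz(yaw) Ry(pitch) Rx(roll)).
In Python, from workcell import arm gives the robot as it stands.
- The arm moves only by the tool carry_out, never from a script. Its argument "commands" is one flat list of numbers, 7 for each row, row after row: the opening, from 0 (shut) to 1 (fully open), then the shift along the world's x, y, z in mm, then the turn, a rotation vector about the world's x, y, z in degrees. In form: [fingers, x, y, z, wx, wy, wz, fingers, x, y, z, wx, wy, wz, ...]. A call has 1 to 5 rows; each row is the pose to reach, as a shift and turn from the pose commanded when the call began; what a row does not reach only later rows make up. A row lasts 1/12 s, in which the tool goes at most 41.7 mm and 7.16 degrees, less where a joint would pass 70% of its speed; a pose out of reach is approached as far as the arm can. A call with a gripper value outside its range is refused whole. The fingers move at their own pace and stop on an object; the grip force is fixed at half the most. Time passes only in rows, so rows that repeat a pose let the fingers close. It gives the time, the measured TCP pose, the force, the opening and the grip force at its end, in the units of the state.
- arm.observe(): the state, without advancing time (a new reading comes with each control period).
- arm.capture(name): name is "side" or "top"; returns (picture, depth): 420x560x3 uint8, blue, green, red; 420x560 float32, mm along the optical axis (not along the pixel's ray), 0 where there is no reading.
- arm.camera_params(name): a dict with "fov_y" (degrees; the focal length in pixels is half the picture's height over the tangent of half this angle, whatever the lens; pixels are square), "cx", "cy" (the principal point, pixels), "distortion" ([k1, k2, p1, p2, k3] as OpenCV has them; the pictures are not rectified), "rvec" (rotation vector, rad) and "tvec" (3), from world to camera coordinates, as OpenCV has them. Camera axes: x right, y down, z forward; pixel columns grow to the right and rows downward; lengths in mm; the calibration is good to about 2 mm. A picture is of the moment at which its call begins. camera_params takes no time and is no camera call.
- arm.finish_job(): hands the job in; it is judged then, once.
The state is a dict: "t": time; "joint_positions": joint angles; "qd": joint speeds; "tau": joint torques, N m; "tcp_pos": TCP position; "orientation": TCP orientation; "wrist_force": force on the tool from outside, world axes, zero at the start; "moment": the same for the moment, N m; "opening": finger opening in mm; "grip_force": force on a finger pad.
Only numpy, scipy, OpenCV 4.12 (cv2) and the standard library are available. Lean on these libraries where they do the work, as an engineer would, in place of code of your own. Each camera call takes 0.05 s, during which the arm holds its last target. There are 200 camera calls.

## Working session

There is one attempt and no reset: what is moved stays moved. The work goes in short steps, Python scripts to look and compute and a tool call to move; the robot and the scene stay as the last step left them, time stands still between calls to the robot, and variables do not carry over. Pictures are saved under pics/ and viewed, at most 10 in all, crops included, and the job is handed in when it is done.

Besides the shell and the picture viewer there is one more tool, called after "Emit:" in YAML: its name, and indented under it one key for each argument. carry_out: Moves the arm, as the interface text tells. Its arguments: {"type":"object","properties":{"commands":{"type":"array","items":{"type":"number"}}},"required":["commands"]}

```bash
mkdir -p pics; ls
python3 - <<'E'
from workcell import arm
import cv2,numpy as np
for n in("top","side"):
    im,d=arm.capture(n); cv2.imwrite(f"pics/{n}0.png",im); np.save(f"{n}0.npy",d)
    p=arm.camera_params(n); print(n,p)
    R=cv2.Rodrigues(np.array(p["rvec"]))[0]; print(-R.T@np.array(p["tvec"]).ravel(), (d==0).mean())
print(arm.observe())
E
```

```text
pics
top {'fov_y': 44.90396192799295, 'cx': 275.7905266938163, 'cy': 209.9224039780535, 'distortion': array([-0.09853754,  0.        ,  0.        ,  0.        ,  0.        ]), 'rvec': array([ 2.1805651 , -2.16856992,  0.07615504]), 'tvec': array([-188.64371527,  585.19626481,  859.79214699])}
[ 514.66931369 -195.48602934  902.32165305] 0.003941326530612245
side {'fov_y': 43.6479664919602, 'cx': 282.01077202980287, 'cy': 214.33795006250958, 'distortion': array([-0.16246101,  0.        ,  0.        ,  0.        ,  0.        ]), 'rvec': array([ 1.95726663, -0.26992923,  0.20615219]), 'tvec': array([-599.30733619,   45.74716568,  886.0207911 ])}
[ 341.64930709 -933.32435534  398.09085313] 0.05525510204081633
{'t': 0.1, 'joint_positions': array([-7.93552904e+01,  1.96342849e+01,  8.73735028e+01, -1.02251830e-05,
        7.30729949e+01, -8.36562273e+00]), 'qd': array([-0.01589239, -0.14752307, -0.15690752, -0.02672875,  0.11022488,
        0.00092937]), 'tau': array([ 2.41266229e-03, -4.34448230e+01, -2.46491092e+01, -6.81918505e-05,
        4.70838961e-03,  3.73263447e-06]), 'tcp_pos': array([ 170.96247353, -496.00129981,  230.66813822]), 'orientation': array([-1.79920076e+02, -1.17433261e-02,  1.90103271e+01]), 'wrist_force': array([-0.18717716,  0.57024509, -0.01091929]), 'moment': array([-0.00253165,  0.00795447, -0.00658423]), 'grip_force': 0.0, 'opening': 85.4578876357483}
```

View pics/top0.png

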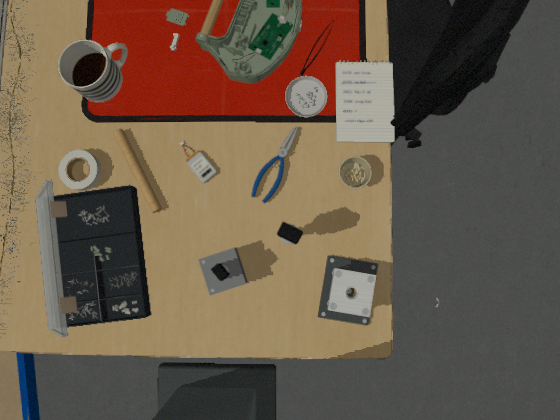

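View pics/side0.png

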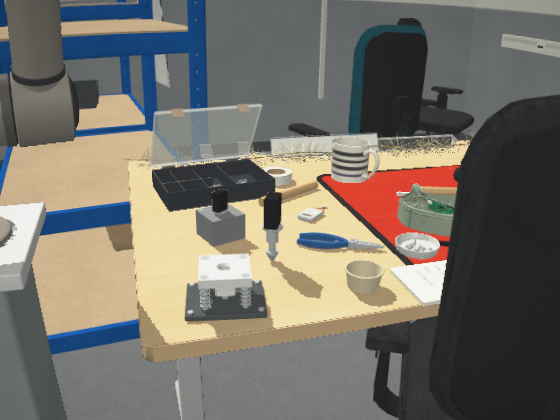

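The top view shows the look-alikes: the black-gripped stud in the grey block at (221,270), and a larger free-standing stud at (290,232). The description points to the one in the grey block, which is also the smaller. The tester socket is at (351,292), the tub at (356,172), the pliers at (277,165) and the battery at (199,163). In the side view the block stud is at (220,200), the big stud at (272,225) and the tester at (226,285).

```bash
cat > h.py <<'E'
from workcell import arm
import cv2,numpy as np
def cam(n):
    p=arm.camera_params(n); f=210/np.tan(np.radians(p["fov_y"]/2))
    K=np.array([[f,0,p["cx"]],[0,f,p["cy"]],[0,0,1]]); R=cv2.Rodrigues(np.array(p["rvec"]))[0]
    return K,np.array(p["distortion"]),R,np.array(p["tvec"]).ravel()
def rays(n,px):
    K,D,R,t=cam(n)
    u=cv2.undistortPoints(np.float64(px).reshape(-1,1,2),K,D).reshape(-1,2)
    return np.c_[u,np.ones(len(u))],R,t
def onz(n,px,z):
    u,R,t=rays(n,px); c=-R.T@t; d=u@R
    return c+d*((z-c[2])/d[:,2])[:,None]
def cloud(n,d):
    v,x=np.mgrid[0:420,0:560]; u,R,t=rays(n,np.c_[x.ravel(),v.ravel()])
    return ((u*d.reshape(-1,1)-t)@R).reshape(420,560,3)
def proj(n,P):
    K,D,R,t=cam(n); return cv2.projectPoints(np.float64(P).reshape(-1,1,3),cv2.Rodrigues(R)[0],t,K,D)[0].reshape(-1,2)
E
python3 - <<'E'
from h import *
im=cv2.imread("pics/top0.png"); d=np.load("top0.npy"); P=cloud("top",d); g=im.max(2)
def rect(name,m,z):
    cs=cv2.findContours(m.astype(np.uint8),cv2.RETR_EXTERNAL,cv2.CHAIN_APPROX_NONE)[0]; c=max(cs,key=cv2.contourArea)
    w=onz("top",c.reshape(-1,2),z)[:,:2].astype(np.float32); r=cv2.minAreaRect(w)
    print(name,"rect",r,"px",c.reshape(-1,2).mean(0),"z",np.median(P[...,2][m]))
def roi(x0,x1,y0,y1):
    m=np.zeros((420,560),bool); m[y0:y1,x0:x1]=1; return m
Z=P[...,2]
rect("stud",roi(195,250,240,300)&(Z>75),85)
rect("big",roi(270,310,215,250)&(Z>75),np.median(Z[roi(270,310,215,250)&(Z>75)]))
rect("holder",roi(190,250,240,300)&(Z>38),46)
rect("table",roi(315,385,250,330)&(Z>50),57)
rect("base",roi(310,390,245,335)&(Z>6)&(g<230),10)
# hole
m=roi(340,362,280,304)&(Z<50); print("hole",np.argwhere(m).mean(0)[::-1],m.sum(), onz("top",[np.argwhere(m).mean(0)[::-1]],57))
m=roi(340,362,280,304)&(g<130); print("holedark",np.argwhere(m).mean(0)[::-1],m.sum(), onz("top",[np.argwhere(m).mean(0)[::-1]],57))
print("desk z",np.median(Z[roi(150,200,310,340)]))
# side view
d=np.load("side0.npy");S=cloud("side",d)
for n,p in(("stud",[[220,190]]),): print(S[190:205:5,212:232:3].round(0).tolist())
print("proj stud/hole into side",proj("side",[[0,0,0]]))
a=cv2.resize(im[245:300,190:400],None,fx=3.8,fy=3.8,interpolation=cv2.INTER_CUBIC)
s=cv2.imread("pics/side0.png")[180:330,170:310]; b=cv2.resize(s,None,fx=2.5,fy=2.5,interpolation=cv2.INTER_CUBIC)
o=np.zeros((590,798,3),np.uint8);o[:a.shape[0],:a.shape[1]]=a;o[210:210+b.shape[0],:b.shape[1]]=b
cv2.imwrite("pics/crop1.png",o)
E
```

```text
stud rect ((481.3973083496094, -95.29470825195312), (26.25480079650879, 18.635923385620117), 34.07624053955078) px [218.85365854 272.09756098] z 84.51192409863486
big rect ((544.1699829101562, -207.3285369873047), (35.46588897705078, 22.97366714477539), 63.6921501159668) px [289.22222222 232.33333333] z 112.03871463544101
holder rect ((480.1912841796875, -96.11247253417969), (66.33625793457031, 63.716556549072266), 18.815444946289062) px [221.85416667 271.20138889] z 45.98259253897105
table rect ((447.97918701171875, -312.0945129394531), (71.45059967041016, 71.15624237060547), 80.64888763427734) px [351.71515152 291.96969697] z 56.67856049821337
base rect ((447.77972412109375, -311.74810791015625), (90.60693359375, 110.52566528320312), 80.58686065673828) px [348.05982906 289.77777778] z 55.04266713053422
hole [351.46575342 291.94520548] 73 [[ 448.08558052 -311.67589789   57.        ]]
holedark [350.54545455 292.92045455] 88 [[ 446.47825828 -310.14895677   57.        ]]
desk z -0.24927071861076977
[[[492.0, 47.0, 34.0], [498.0, 47.0, 33.0], [481.0, -92.0, 85.0], [486.0, -96.0, 85.0], [491.0, -95.0, 84.0], [496.0, -95.0, 84.0], [530.0, 55.0, 28.0]], [[469.0, -101.0, 80.0], [473.0, -106.0, 81.0], [478.0, -108.0, 81.0], [484.0, -105.0, 80.0], [490.0, -102.0, 78.0], [496.0, -96.0, 75.0], [529.0, 48.0, 19.0]], [[469.0, -99.0, 70.0], [473.0, -107.0, 72.0], [478.0, -109.0, 72.0], [484.0, -105.0, 71.0], [490.0, -100.0, 68.0], [496.0, -94.0, 65.0], [529.0, 53.0, 6.0]]]
proj stud/hole into side [[-46.17686481 239.38962771]]
```

View pics/crop1.png

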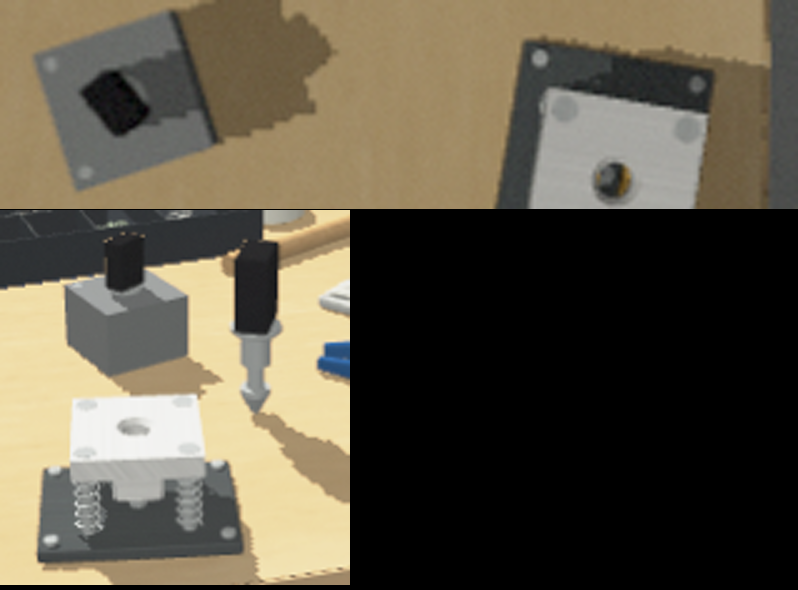

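The close crop confirms the choice. The stud in the block has the 26×16 mm grip with its top at 85 mm, while the free one is 35×23 mm with its top at 112 mm. I'll refine the yaw from the side cloud.

Run:
```python
from h import *
im=cv2.imread("pics/side0.png"); d=np.load("side0.npy");S=cloud("side",d)
m=(np.hypot(S[...,0]-481,S[...,1]+96)<22)&(S[...,2]>54)&(S[...,2]<80)
n=np.zeros_like(S)
for v,x in np.argwhere(m):
    pass
q=S[m][:,:2]
r=cv2.minAreaRect(q.astype(np.float32)); print(len(q),r)
# two-line fit: angle minimising distance to L-shape
best=[]
for a in np.arange(20,65,1.):
    c,s=np.cos(np.radians(a)),np.sin(np.radians(a)); u=q@[c,s]; v=q@[-s,c]
    u0,v0=np.percentile(u,3),np.percentile(v,3)
    best.append((np.minimum(abs(u-u0),abs(v-v0)).mean(),a,u0,v0,np.ptp(u),np.ptp(v)))
for b in sorted(best)[:5]: print(np.round(b,2))
T=cv2.imread("pics/top0.png").max(2); 
print(T[260:284,208:234])
```

```text
224 ((483.0325622558594, -103.94790649414062), (28.11783218383789, 16.737571716308594), 6.294224739074707)
[   1.62   43.    272.88 -409.45   26.68   19.14]
[   1.64   40.    293.48 -394.01   27.03   19.11]
[   1.64   42.    279.81 -404.43   26.8    19.14]
[   1.65   41.    286.7  -399.3    26.92   19.13]
[   1.65   39.    300.16 -388.62   27.14   19.09]
[[103 107 107 107 105 107 108 105 107 109 105 108 109 109 107 108 107 105
  107  94  85  82  87  85  86  78]
 [107 107 105 107 105 109 105 108 103 104 106 106 108 106 107 107 107  96
   86  76  72  68  71  69  69  72]
 [105 108 107 107 108 107 105 107 105 110 110 107 107  95  84  85  86  78
   72  72  74  73  72  71  70  70]
 [108 104 109 105 106 107 108 108  92  79  69  65  62  60  68  69  73  70
   74  70  71  72  70  72  71  71]
 [107 108 108 105 106 107 106  93  59  40  28  13   4  31  64  71  68  68
   70  70  68  72  69  70  73  70]
 [108 109 109 105 109 104  94  59  33  23  23  18  13  18  50  82  90  78
   71  71  73  72  71  71  72  72]
 [109 105 107 106 105  87  51  25  21  18  28  24  22  15  16  58  84  90
   86  74  67  
[... 1173 characters left out ...]
22  23  10
   25  56  66  73  68  73  93 109]
 [106 107 105 107 108 107 107 110 104  82  43  26  24  17  23  17  13  41
   80  98 102  99 101 100 105 107]
 [105 107 108 107 106 109 108 108 107 103  83  38  23  23  17  38  83  97
  101 106 104 109 106 107 107 106]
 [106 107 105 108 108 106 106 108 106 107 106  82  47  48  54  84 104 110
  107 107 104 107 108 106 107 107]
 [105 106 110 106 109 108 107 107 107 108 108 104 101 100  99 103 110 108
  107 105 107 106 108 107 108 108]
 [105 108 107 109 106 109 107 107 110 107 107 104 109 107 109 108 108 108
  106 107 107 107 109 108 104 106]
 [106 108 110 107 107 108 108 109 110 109 108 105 106 108 105 105 108 108
  108 111 106 106 106 106 107 107]]
```

Emit:
carry_out:
  commands: [1, 24, 31, 0, 0, 0, 4, 1, 48, 62, 0, 0, 0, 8, 1, 72, 93, 0, 0, 0, 12, 1, 96, 124, 0, 0, 0, 16, 1, 120, 155, 0, 0, 0, 20]

```text
t: 0.52
tcp_pos: [291.6, -339.6, 231.0]
orientation: [-180.0, -0.0, 39.2]
wrist_force: [0.7, -1.3, -0.5]
opening: 85.2
grip_force: 0.0
```

Emit:
carry_out:
  commands: [1, 24, 31, 0, 0, 0, 0, 1, 48, 62, 0, 0, 0, 0, 1, 72, 93, 0, 0, 0, 0, 1, 96, 124, 0, 0, 0, 0, 1, 120, 155, 0, 0, 0, 0]

```text
t: 0.93
tcp_pos: [411.7, -184.5, 231.2]
orientation: [-180.0, 0.0, 39.0]
wrist_force: [2.0, -1.2, -0.4]
opening: 85.2
grip_force: 0.0
```

Emit:
carry_out:
  commands: [1, 24, 31, 0, 0, 0, 0, 1, 48, 62, 0, 0, 0, 0, 1, 70, 91, 0, 0, 0, 0, 1, 70, 91, 0, 0, 0, 0, 1, 70, 91, 0, 0, 0, 0]

```text
t: 1.35
tcp_pos: [481.5, -93.7, 230.7]
orientation: [-180.0, 0.0, 39.2]
wrist_force: [-0.5, -0.9, -0.0]
opening: 85.7
grip_force: 0.0
```

Emit:
carry_out:
  commands: [1, 0, 0, -36, 0, 0, 0, 1, 0, 0, -72, 0, 0, 0, 1, 0, 0, -108, 0, 0, 0, 1, 0, 0, -140, 0, 0, 0, 1, 0, 0, -140, 0, 0, 0]

```text
t: 1.77
tcp_pos: [476.5, -95.1, 86.1]
orientation: [-179.4, 0.4, 38.9]
wrist_force: [-1.2, -0.2, -0.8]
opening: 85.2
grip_force: 0.0
```

Run:
```python
from h import *
im,d=arm.capture("side"); cv2.imwrite("pics/s1.png",cv2.resize(im[100:270,120:320],None,fx=3,fy=3,interpolation=cv2.INTER_CUBIC))
s=arm.observe(); print(s["tcp_pos"],s["orientation"],s["wrist_force"])
```

```text
[478.41164764 -95.63340345  89.09000458] [-179.65009333    0.22677659   38.92369489] [0.04446614 0.98854213 0.41873348]
```

View pics/s1.png

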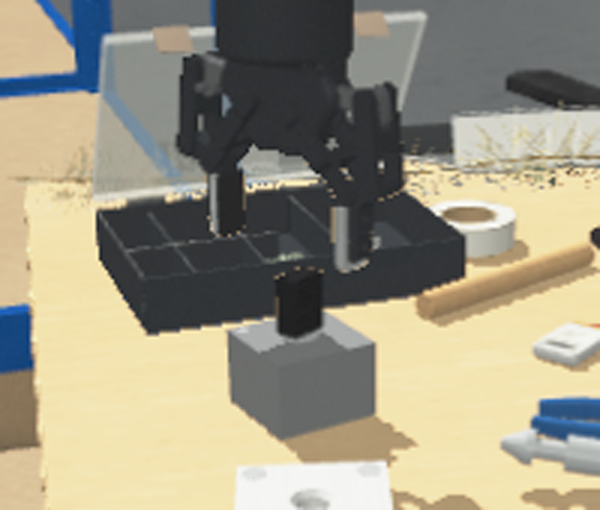

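The crop shows the open fingers at (225,230) and (350,262), straddling the block stud's grip at (298,270) and clear of the rest. I'll descend, then close.

Emit:
carry_out:
  commands: [1, 0, 0, -14, 0, 0, 0, 1, 0, 0, -28, 0, 0, 0, 1, 0, 0, -37, 0, 0, 0, 1, 0, 0, -41, 0, 0, 0, 1, 0, 0, -41, 0, 0, 0]

```text
t: 2.23
tcp_pos: [481.2, -95.8, 50.9]
orientation: [180.0, -0.0, 39.0]
wrist_force: [-0.2, -0.2, -0.2]
opening: 85.8
grip_force: 0.0
```

Emit:
carry_out:
  commands: [0.4, 0, 0, 0, 0, 0, 0, 0.3, 0, 0, 0, 0, 0, 0, 0.25, 0, 0, 0, 0, 0, 0, 0.25, 0, 0, 0, 0, 0, 0, 0.25, 0, 0, 0, 0, 0, 0]

```text
t: 2.65
tcp_pos: [481.2, -95.4, 50.7]
orientation: [180.0, -0.0, 39.0]
wrist_force: [0.8, 0.3, 1.0]
opening: 25.6
grip_force: 0.0
```

Emit:
carry_out:
  commands: [0, 0, 0, 0, 0, 0, 0, 0, 0, 0, 0, 0, 0, 0, 0, 0, 0, 0, 0, 0, 0, 0, 0, 0, 0, 0, 0, 0, 0, 0, 0, 0, 0, 0, 0]

```text
t: 3.07
tcp_pos: [481.2, -95.4, 50.7]
orientation: [180.0, -0.0, 39.0]
wrist_force: [-2.2, 1.5, 4.7]
opening: 15.4
grip_force: 58.8
```

Emit:
carry_out:
  commands: [0, 0, 0, 5, 0, 0, 0, 0, 0, 0, 15, 0, 0, 0, 0, 0, 0, 35, 0, 0, 0, 0, 0, 0, 60, 0, 0, 0, 0, 0, 0, 80, 0, 0, 0]

```text
t: 3.48
tcp_pos: [481.1, -95.4, 132.2]
orientation: [180.0, -0.0, 39.0]
wrist_force: [0.7, 0.2, -1.5]
opening: 15.5
grip_force: 59.1
```

Emit:
carry_out:
  commands: [0, 0, 0, 8, 0, 0, 0, 0, 0, 0, 10, 0, 0, 0, 0, 0, 0, 10, 0, 0, 0, 0, 0, 0, 10, 0, 0, 0, 0, 0, 0, 10, 0, 0, 0]

```text
t: 3.9
tcp_pos: [480.3, -95.1, 139.1]
orientation: [-179.9, 0.1, 39.0]
wrist_force: [-1.1, 0.3, -0.7]
opening: 15.0
grip_force: 59.1
```

Run:
```python
from h import *
s=arm.observe(); print(s["tcp_pos"],s["orientation"],s["wrist_force"],s["opening"],s["grip_force"])
im,d=arm.capture("side"); cv2.imwrite("pics/s2.png",cv2.resize(im[60:330,120:320],None,fx=3,fy=2.2,interpolation=cv2.INTER_CUBIC))
```

```text
[480.28661068 -95.10050309 139.09831807] [-1.79880136e+02  7.43152252e-02  3.90084508e+01] [-1.14500934  0.32031287 -0.68219341] 14.992270449429336 59.111711382865906
```

View pics/s2.png

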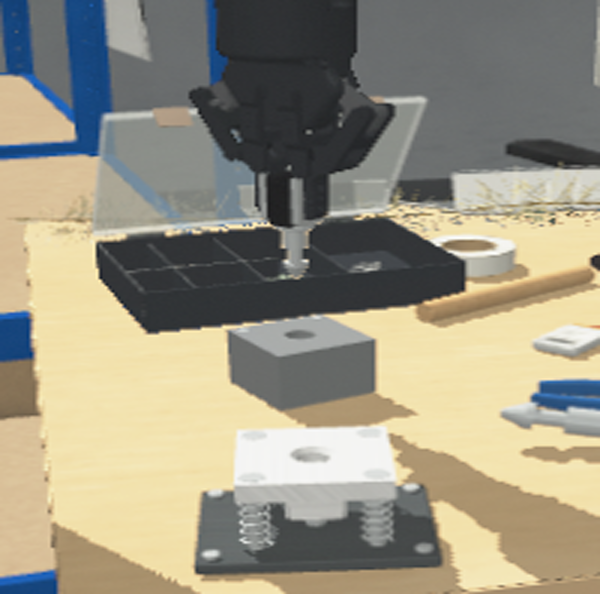

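The crop shows the stud hanging straight in the fingers, with its tip at (293,275) and the block hole empty. The table hole is at (312,455). I'll carry it over the socket.

Emit:
carry_out:
  commands: [0, -5, -32, 0, 0, 0, 0, 0, -10, -65, 0, 0, 0, 0, 0, -15, -98, 0, 0, 0, 0, 0, -20, -131, 0, 0, 0, 0, 0, -25, -164, 0, 0, 0, 0]

```text
t: 4.37
tcp_pos: [455.3, -260.6, 139.4]
orientation: [-179.9, 0.0, 39.0]
wrist_force: [1.4, -0.1, -0.9]
opening: 15.4
grip_force: 59.2
```

Emit:
carry_out:
  commands: [0, -5, -32, 0, 0, 0, 0, 0, -7, -46, -4, 0, 0, 0, 0, -8, -52, -10, 0, 0, 0, 0, -8, -52, -14, 0, 0, 0, 0, -8, -52, -14, 0, 0, 0]

```text
t: 4.78
tcp_pos: [447.3, -309.6, 124.4]
orientation: [-179.8, 0.0, 39.0]
wrist_force: [-0.2, 0.9, -1.5]
opening: 15.2
grip_force: 59.2
```

Emit:
carry_out:
  commands: [0, 0, 0, 0, 0, 0, 0, 0, 0, 0, 0, 0, 0, 0, 0, 0, 0, 0, 0, 0, 0]

```text
t: 5.03
tcp_pos: [448.5, -310.3, 126.6]
orientation: [180.0, -0.0, 39.1]
wrist_force: [0.9, 0.5, -0.9]
opening: 15.2
grip_force: 59.2
```

Run:
```python
from h import *
s=arm.observe(); print(s["tcp_pos"],s["orientation"],s["wrist_force"],s["opening"],s["grip_force"])
im,d=arm.capture("side"); np.save("s3.npy",d); cv2.imwrite("pics/s3full.png",im)
S=cloud("side",d)
print("predicted tip px",proj("side",[s["tcp_pos"]-[0,0,45]]), "socket px",proj("side",[[448,-311.9,57]]))
c=im[170:320,160:300]; cv2.imwrite("pics/s3.png",cv2.resize(c,None,fx=4,fy=4,interpolation=cv2.INTER_CUBIC))
# stud shank points by depth
m=(np.hypot(S[...,0]-448,S[...,1]+312)<25)&(S[...,2]>83)&(S[...,2]<125)
for z0,z1 in((84,92),(96,102),(107,117),(118,121)):
    k=m&(S[...,2]>z0)&(S[...,2]<z1); 
    if k.sum(): print(z0,z1,k.sum(),np.median(S[k],0), np.ptp(S[k][:,0]),np.argwhere(k).mean(0)[::-1])
```

```text
[ 448.52348103 -310.2956509   126.61281438] [ 1.79981611e+02 -8.24173123e-03  3.91068410e+01] [ 0.8700132   0.54480222 -0.93487041] 15.157680597657325 59.16676998138428
predicted tip px [[222.44028233 248.74929661]] socket px [[222.77859559 265.52484561]]
84 92 32 [ 448.8047991  -315.82227243   88.98300234] 12.040999564968445 [223.53125 245.5    ]
96 102 25 [ 450.00802675 -314.64530235   99.84213798] 7.1756056422229335 [223.6  238.08]
107 117 78 [ 448.90720599 -316.42166321  111.98454135] 13.33899779490946 [223.17948718 229.87179487]
118 121 11 [ 450.07621579 -317.00069325  118.85045497] 11.449281808761782 [222.81818182 225.27272727]
```

View pics/s3.png

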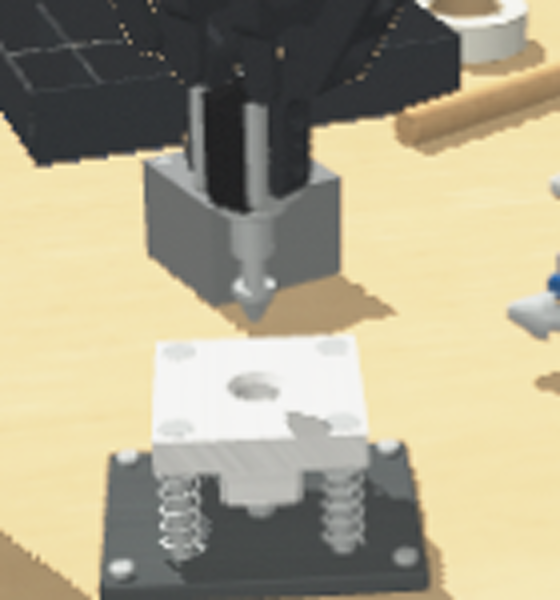

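The crop shows the stud tip at (257,320), directly above the hole at (254,387), and the row offsets match, so it is aligned to within about 1 mm. I'll start the insertion.

Emit:
carry_out:
  commands: [0, 0, -0.5, -8, 0, 0, 0, 0, 0, -0.5, -16, 0, 0, 0, 0, 0, -0.5, -22, 0, 0, 0, 0, 0, -0.5, -26, 0, 0, 0, 0, 0, -0.5, -28, 0, 0, 0]

```text
t: 5.5
tcp_pos: [447.6, -311.5, 97.1]
orientation: [-179.9, 0.0, 39.0]
wrist_force: [0.7, -0.2, -0.3]
opening: 15.3
grip_force: 59.2
```

Emit:
carry_out:
  commands: [0, 0, 0, -2, 0, 0, 0, 0, 0, 0, -4, 0, 0, 0, 0, 0, 0, -6, 0, 0, 0, 0, 0, 0, -8, 0, 0, 0, 0, 0, 0, -8, 0, 0, 0]

```text
t: 5.92
tcp_pos: [448.0, -311.9, 90.0]
orientation: [-180.0, 0.0, 39.0]
wrist_force: [0.4, -1.0, -1.0]
opening: 15.5
grip_force: 59.2
```

Emit:
carry_out:
  commands: [0, 0, 0, -1.5, 0, 0, 0, 0, 0, 0, -3, 0, 0, 0, 0, 0, 0, -4.5, 0, 0, 0, 0, 0, 0, -6, 0, 0, 0, 0, 0, 0, -6, 0, 0, 0]

```text
t: 6.33
tcp_pos: [448.0, -311.9, 84.1]
orientation: [-180.0, 0.0, 39.0]
wrist_force: [0.1, -0.0, -1.0]
opening: 15.4
grip_force: 59.2
```

Emit:
carry_out:
  commands: [0, 0, 0, -1, 0, 0, 0, 0, 0, 0, -2, 0, 0, 0, 0, 0, 0, -3, 0, 0, 0, 0, 0, 0, -4, 0, 0, 0, 0, 0, 0, -4, 0, 0, 0]

```text
t: 6.75
tcp_pos: [448.0, -311.9, 80.2]
orientation: [180.0, 0.0, 39.0]
wrist_force: [-0.1, 0.0, -1.2]
opening: 15.5
grip_force: 59.2
```

Emit:
carry_out:
  commands: [0, 0, 0, -1, 0, 0, 0, 0, 0, 0, -2, 0, 0, 0, 0, 0, 0, -3, 0, 0, 0, 0, 0, 0, -4, 0, 0, 0, 0, 0, 0, -4, 0, 0, 0]

```text
t: 7.17
tcp_pos: [448.4, -312.4, 76.8]
orientation: [179.9, -0.0, 39.0]
wrist_force: [0.4, -0.6, 4.9]
opening: 15.0
grip_force: 59.9
```

Emit:
carry_out:
  commands: [0, 0, 0, -1, 0, 0, 0, 0, 0, 0, -2, 0, 0, 0, 0, 0, 0, -3, 0, 0, 0, 0, 0, 0, -4, 0, 0, 0, 0, 0, 0, -4, 0, 0, 0]

```text
t: 7.58
tcp_pos: [448.7, -312.2, 72.8]
orientation: [179.9, -0.0, 39.0]
wrist_force: [2.9, -0.6, 0.3]
opening: 15.3
grip_force: 59.2
```

Emit:
carry_out:
  commands: [0, 0, 0, -1, 0, 0, 0, 0, 0, 0, -2, 0, 0, 0, 0, 0, 0, -3, 0, 0, 0, 0, 0, 0, -4, 0, 0, 0, 0, 0, 0, -4, 0, 0, 0]

```text
t: 8.0
tcp_pos: [447.9, -311.9, 67.9]
orientation: [-180.0, 0.0, 39.0]
wrist_force: [1.5, -2.4, -0.2]
opening: 15.4
grip_force: 59.5
```

Emit:
carry_out:
  commands: [0, 0, 0, -0.5, 0, 0, 0, 0, 0, 0, -1, 0, 0, 0, 0, 0, 0, -1.5, 0, 0, 0, 0, 0, 0, -2, 0, 0, 0, 0, 0, 0, -2, 0, 0, 0]

```text
t: 8.42
tcp_pos: [447.9, -311.9, 66.1]
orientation: [-180.0, 0.0, 39.0]
wrist_force: [0.1, -2.8, -1.0]
opening: 15.4
grip_force: 59.4
```

Emit:
carry_out:
  commands: [0, 0, 0, -0.3, 0, 0, 0, 0, 0, 0, -0.6, 0, 0, 0, 0, 0, 0, -0.8, 0, 0, 0, 0, 0, 0, -1, 0, 0, 0, 0, 0, 0, -1, 0, 0, 0]

```text
t: 8.83
tcp_pos: [448.0, -311.9, 65.3]
orientation: [180.0, 0.0, 39.0]
wrist_force: [-0.3, -2.8, -0.2]
opening: 15.3
grip_force: 59.4
```

Emit:
carry_out:
  commands: [0, 0, -0.3, -0.3, 0, 0, 0, 0, 0, -0.3, -0.6, 0, 0, 0, 0, 0, -0.3, -0.8, 0, 0, 0, 0, 0, -0.3, -1, 0, 0, 0, 0, 0, -0.3, -1, 0, 0, 0]

```text
t: 9.25
tcp_pos: [447.9, -312.0, 64.2]
orientation: [-180.0, -0.0, 39.0]
wrist_force: [0.3, -1.0, -1.5]
opening: 15.5
grip_force: 59.4
```

Emit:
carry_out:
  commands: [0, 0, 0, -0.3, 0, 0, 0, 0, 0, 0, -0.6, 0, 0, 0, 0, 0, 0, -0.8, 0, 0, 0, 0, 0, 0, -0.8, 0, 0, 0, 0, 0, 0, -0.8, 0, 0, 0]

```text
t: 9.67
tcp_pos: [448.0, -312.0, 63.4]
orientation: [-180.0, -0.0, 39.0]
wrist_force: [0.0, -0.8, -0.9]
opening: 15.4
grip_force: 59.4
```

Emit:
carry_out:
  commands: [0, 0, 0, -0.3, 0, 0, 0, 0, 0, 0, -0.6, 0, 0, 0, 0, 0, 0, -0.8, 0, 0, 0, 0, 0, 0, -0.8, 0, 0, 0, 0, 0, 0, -0.8, 0, 0, 0]

```text
t: 10.08
tcp_pos: [448.1, -312.2, 63.0]
orientation: [180.0, -0.0, 39.0]
wrist_force: [-0.8, 0.8, 4.3]
opening: 15.1
grip_force: 60.1
```

Emit:
carry_out:
  commands: [0, 0, 0, -0.3, 0, 0, 0, 0, 0, 0, -0.5, 0, 0, 0, 0, 0, 0, -0.5, 0, 0, 0, 0, 0, 0, -0.5, 0, 0, 0]

```text
t: 10.42
tcp_pos: [448.1, -312.2, 62.8]
orientation: [180.0, -0.0, 39.0]
wrist_force: [-0.8, 1.2, 7.1]
opening: 15.8
grip_force: 60.7
```

It is on the stop at about 39 mm depth. I'll press a little more to confirm, then ease up through the free play.

Emit:
carry_out:
  commands: [0, 0, 0, -0.3, 0, 0, 0, 0, 0, 0, -0.5, 0, 0, 0, 0, 0, 0, -0.5, 0, 0, 0, 0, 0, 0, -0.5, 0, 0, 0]

```text
t: 10.75
tcp_pos: [448.2, -312.2, 62.7]
orientation: [180.0, -0.0, 39.0]
wrist_force: [-3.1, 2.4, 10.0]
opening: 15.0
grip_force: 61.1
```

Emit:
carry_out:
  commands: [0, 0, 0, 0.5, 0, 0, 0, 0, 0, 0, 1, 0, 0, 0, 0, 0, 0, 1.5, 0, 0, 0, 0, 0, 0, 1.8, 0, 0, 0, 0, 0, 0, 1.8, 0, 0, 0]

```text
t: 11.17
tcp_pos: [448.0, -312.1, 63.2]
orientation: [-180.0, 0.0, 39.0]
wrist_force: [-0.4, -0.4, -0.7]
opening: 15.1
grip_force: 59.5
```

Emit:
carry_out:
  commands: [0, 0, 0, 0.3, 0, 0, 0, 0, 0, 0, 0.6, 0, 0, 0, 0, 0, 0, 0.9, 0, 0, 0, 0, 0, 0, 1.2, 0, 0, 0, 0, 0, 0, 1.2, 0, 0, 0]

```text
t: 11.58
tcp_pos: [448.0, -312.2, 64.7]
orientation: [180.0, 0.0, 39.0]
wrist_force: [-0.1, -0.1, -1.5]
opening: 15.2
grip_force: 59.4
```

Emit:
carry_out:
  commands: [0, 0, 0, 0.2, 0, 0, 0, 0, 0, 0, 0.4, 0, 0, 0, 0, 0, 0, 0.6, 0, 0, 0, 0, 0, 0, 0.8, 0, 0, 0, 0, 0, 0, 0.8, 0, 0, 0]

```text
t: 12.0
tcp_pos: [448.1, -312.2, 65.6]
orientation: [180.0, 0.0, 39.0]
wrist_force: [0.1, 0.7, -0.3]
opening: 15.5
grip_force: 59.4
```

Emit:
carry_out:
  commands: [0, 0, 0, 0.1, 0, 0, 0, 0, 0, 0, 0.2, 0, 0, 0, 0, 0, 0, 0.3, 0, 0, 0, 0, 0, 0, 0.4, 0, 0, 0, 0, 0, 0, 0.4, 0, 0, 0]

```text
t: 12.42
tcp_pos: [448.1, -312.2, 66.0]
orientation: [180.0, -0.0, 39.0]
wrist_force: [0.4, -0.1, -0.3]
opening: 15.5
grip_force: 59.4
```

Emit:
carry_out:
  commands: [0, 0, 0, 0.1, 0, 0, 0, 0, 0, 0, 0.2, 0, 0, 0, 0, 0, 0, 0.3, 0, 0, 0, 0, 0, 0, 0.4, 0, 0, 0, 0, 0, 0, 0.4, 0, 0, 0]

```text
t: 12.83
tcp_pos: [448.1, -312.2, 66.4]
orientation: [180.0, 0.0, 39.0]
wrist_force: [0.5, 0.0, -0.8]
opening: 15.1
grip_force: 59.4
```

Emit:
carry_out:
  commands: [0, 0, 0, 0.1, 0, 0, 0, 0, 0, 0, 0.2, 0, 0, 0, 0, 0, 0, 0.3, 0, 0, 0, 0, 0, 0, 0.4, 0, 0, 0, 0, 0, 0, 0.4, 0, 0, 0]

```text
t: 13.25
tcp_pos: [448.0, -312.2, 66.7]
orientation: [180.0, -0.0, 39.0]
wrist_force: [-0.4, -0.3, -1.9]
opening: 15.4
grip_force: 59.3
```

Emit:
carry_out:
  commands: [0, 0, 0, 0.1, 0, 0, 0, 0, 0, 0, 0.2, 0, 0, 0, 0, 0, 0, 0.3, 0, 0, 0, 0, 0, 0, 0.4, 0, 0, 0, 0, 0, 0, 0.4, 0, 0, 0]

```text
t: 13.67
tcp_pos: [448.0, -312.1, 66.8]
orientation: [-180.0, 0.0, 39.0]
wrist_force: [0.5, -1.3, -6.1]
opening: 15.3
grip_force: 58.7
```

The jaws caught at about 66.7 mm. I'll raise the pull slowly.

Emit:
carry_out:
  commands: [0, 0, 0, 0.1, 0, 0, 0, 0, 0, 0, 0.2, 0, 0, 0, 0, 0, 0, 0.3, 0, 0, 0, 0, 0, 0, 0.4, 0, 0, 0, 0, 0, 0, 0.4, 0, 0, 0]

```text
t: 14.08
tcp_pos: [447.9, -312.1, 67.2]
orientation: [-180.0, 0.0, 39.0]
wrist_force: [1.5, -1.8, -9.1]
opening: 15.4
grip_force: 58.5
```

Emit:
carry_out:
  commands: [0, 0, 0, 0.1, 0, 0, 0, 0, 0, 0, 0.2, 0, 0, 0, 0, 0, 0, 0.3, 0, 0, 0, 0, 0, 0, 0.3, 0, 0, 0, 0, 0, 0, 0.3, 0, 0, 0]

```text
t: 14.5
tcp_pos: [447.9, -312.1, 67.6]
orientation: [-180.0, 0.0, 39.0]
wrist_force: [2.0, -1.7, -12.7]
opening: 15.3
grip_force: 58.5
```

Emit:
carry_out:
  commands: [0, 0, 0, 0, 0, 0, 0, 0, 0, 0, 0, 0, 0, 0]

```text
t: 14.67
tcp_pos: [447.9, -312.1, 67.6]
orientation: [-180.0, 0.0, 39.0]
wrist_force: [2.1, -2.2, -13.2]
opening: 15.3
grip_force: 58.5
```

Emit:
carry_out:
  commands: [0, 0, 0, 0, 0, 0, 0, 0, 0, 0, 0, 0, 0, 0]

```text
t: 14.83
tcp_pos: [447.9, -312.1, 67.7]
orientation: [-180.0, 0.0, 39.0]
wrist_force: [1.6, -1.5, -13.6]
opening: 15.4
grip_force: 58.5
```

Emit:
carry_out:
  commands: [0, 0, 0, 0, 0, 0, 0, 0, 0, 0, 0, 0, 0, 0, 0, 0, 0, 0, 0, 0, 0]

```text
t: 15.08
tcp_pos: [447.9, -312.1, 67.7]
orientation: [-180.0, 0.0, 39.0]
wrist_force: [1.3, -2.9, -13.4]
opening: 15.5
grip_force: 58.5
```

Emit:
carry_out:
  commands: [0, 0, 0, 0, 0, 0, 0, 0, 0, 0, 0, 0, 0, 0]

```text
t: 15.25
tcp_pos: [447.9, -312.1, 67.7]
orientation: [-180.0, 0.0, 39.0]
wrist_force: [1.7, -1.9, -14.3]
opening: 15.4
grip_force: 58.5
```

Emit:
carry_out:
  commands: [0, 0, 0, 0.05, 0, 0, 0, 0, 0, 0, 0.1, 0, 0, 0, 0, 0, 0, 0.1, 0, 0, 0]

```text
t: 15.5
tcp_pos: [447.9, -312.1, 67.8]
orientation: [-180.0, 0.0, 39.0]
wrist_force: [1.8, -1.2, -15.1]
opening: 15.2
grip_force: 58.6
```

Emit:
carry_out:
  commands: [0, 0, 0, 0, 0, 0, 0, 0, 0, 0, 0, 0, 0, 0, 0, 0, 0, 0, 0, 0, 0]

```text
t: 15.75
tcp_pos: [447.9, -312.1, 67.8]
orientation: [-180.0, 0.0, 39.0]
wrist_force: [1.1, -0.4, -14.5]
opening: 15.1
grip_force: 58.6
```

Emit:
carry_out:
  commands: [0, 0, 0, 0, 0, 0, 0, 0, 0, 0, 0, 0, 0, 0, 0, 0, 0, 0, 0, 0, 0]

```text
t: 16.0
tcp_pos: [448.0, -312.1, 67.9]
orientation: [-180.0, 0.0, 39.0]
wrist_force: [0.5, -1.6, -14.6]
opening: 15.4
grip_force: 58.6
```

Emit:
carry_out:
  commands: [0, 0, 0, 0, 0, 0, 0, 0, 0, 0, 0, 0, 0, 0, 0, 0, 0, 0, 0, 0, 0, 0, 0, 0, 0, 0, 0, 0]

```text
t: 16.33
tcp_pos: [448.0, -312.1, 67.9]
orientation: [-180.0, 0.0, 39.0]
wrist_force: [1.2, 0.0, -15.6]
opening: 15.2
grip_force: 58.5
```

Emit:
carry_out:
  commands: [0, 0, 0, 0, 0, 0, 0, 0, 0, 0, 0, 0, 0, 0, 0, 0, 0, 0, 0, 0, 0, 0, 0, 0, 0, 0, 0, 0]

```text
t: 16.67
tcp_pos: [448.0, -312.1, 67.9]
orientation: [-180.0, 0.0, 39.0]
wrist_force: [1.2, -0.7, -14.5]
opening: 15.4
grip_force: 58.6
```

Emit:
carry_out:
  commands: [0, 0, 0, 0, 0, 0, 0, 0, 0, 0, 0, 0, 0, 0, 0, 0, 0, 0, 0, 0, 0]

```text
t: 16.92
tcp_pos: [448.0, -312.1, 67.9]
orientation: [-180.0, 0.0, 39.0]
wrist_force: [0.2, -0.2, -14.7]
opening: 15.4
grip_force: 58.6
```

The pull of about 13.8 N was held for roughly 1.4 s. I'll ease off and return the stud to the stop.

Emit:
carry_out:
  commands: [0, 0, 0, -0.2, 0, 0, 0, 0, 0, 0, -0.4, 0, 0, 0, 0, 0, 0, -0.6, 0, 0, 0, 0, 0, 0, -0.8, 0, 0, 0, 0, 0, 0, -1, 0, 0, 0]

```text
t: 17.33
tcp_pos: [448.0, -312.2, 67.2]
orientation: [180.0, 0.0, 39.0]
wrist_force: [-0.5, 0.4, -9.7]
opening: 14.8
grip_force: 59.3
```

Emit:
carry_out:
  commands: [0, 0, 0, -0.3, 0, 0, 0, 0, 0, 0, -0.7, 0, 0, 0, 0, 0, 0, -1.1, 0, 0, 0, 0, 0, 0, -1.5, 0, 0, 0, 0, 0, 0, -1.9, 0, 0, 0]

```text
t: 17.75
tcp_pos: [449.0, -313.1, 66.1]
orientation: [179.8, -0.0, 39.0]
wrist_force: [0.2, -0.5, -0.6]
opening: 15.3
grip_force: 60.7
```

Emit:
carry_out:
  commands: [0, 0, 0, -0.4, 0, 0, 0, 0, 0, 0, -0.8, 0, 0, 0, 0, 0, 0, -1.2, 0, 0, 0, 0, 0, 0, -1.6, 0, 0, 0, 0, 0, 0, -1.6, 0, 0, 0]

```text
t: 18.17
tcp_pos: [448.0, -312.2, 63.4]
orientation: [180.0, 0.0, 39.0]
wrist_force: [0.3, -1.0, -0.6]
opening: 15.7
grip_force: 60.7
```

Emit:
carry_out:
  commands: [0, 0, 0, -0.2, 0, 0, 0, 0, 0, 0, -0.3, 0, 0, 0, 0, 0, 0, -0.3, 0, 0, 0, 0, 0, 0, -0.3, 0, 0, 0]

```text
t: 18.5
tcp_pos: [448.1, -312.2, 63.2]
orientation: [180.0, 0.0, 39.0]
wrist_force: [-0.4, 1.6, 0.5]
opening: 15.1
grip_force: 60.8
```

Emit:
carry_out:
  commands: [0.3, 0, 0, 0, 0, 0, 0, 0.4, 0, 0, 0, 0, 0, 0, 0.6, 0, 0, 0, 0, 0, 0, 0.7, 0, 0, 0, 0, 0, 0, 0.7, 0, 0, 0, 0, 0, 0]

```text
t: 18.92
tcp_pos: [448.1, -312.2, 63.1]
orientation: [180.0, 0.0, 39.0]
wrist_force: [0.4, -0.5, 0.2]
opening: 59.8
grip_force: 0.0
```

Emit:
carry_out:
  commands: [0.7, 0, 0, 5, 0, 0, 0, 0.7, 0, 0, 15, 0, 0, 0, 0.7, 0, 0, 30, 0, 0, 0, 0.7, 0, 0, 50, 0, 0, 0, 0.7, 0, 0, 75, 0, 0, 0]

```text
t: 19.33
tcp_pos: [447.5, -311.7, 138.8]
orientation: [-179.9, 0.0, 39.0]
wrist_force: [0.7, -1.0, -0.4]
opening: 59.9
grip_force: 0.0
```

Emit:
carry_out:
  commands: [0.7, 0, 0, 30, 0, 0, 0, 0.7, 0, 0, 60, 0, 0, 0, 0.7, 0, 0, 80, 0, 0, 0, 0.7, 0, 0, 90, 0, 0, 0, 0.7, 0, 0, 90, 0, 0, 0]

```text
t: 19.75
tcp_pos: [448.9, -312.9, 231.2]
orientation: [179.7, -0.0, 39.0]
wrist_force: [0.4, -0.5, 0.5]
opening: 59.8
grip_force: 0.0
```

Run:
```python
from h import *
s=arm.observe(); print(s["tcp_pos"],s["wrist_force"],s["opening"])
im,d=arm.capture("side"); S=cloud("side",d)
m=(np.hypot(S[...,0]-448,S[...,1]+312)<22)&(S[...,2]>75)&(S[...,2]<115); print("stud top z",np.percentile(S[m][:,2],[50,95,99]),np.median(S[m],0))
cv2.imwrite("pics/s4.png",cv2.resize(im[120:330,140:400],None,fx=2.8,fy=2.8,interpolation=cv2.INTER_CUBIC))
```

```text
[ 448.85120146 -312.8960717   231.16331364] [ 0.37005675 -0.51934082  0.48677126] 59.77928436765446
stud top z [89.36040773 97.34308487 97.73764005] [ 449.29930934 -321.13887932   89.36040773]
```

View pics/s4.png

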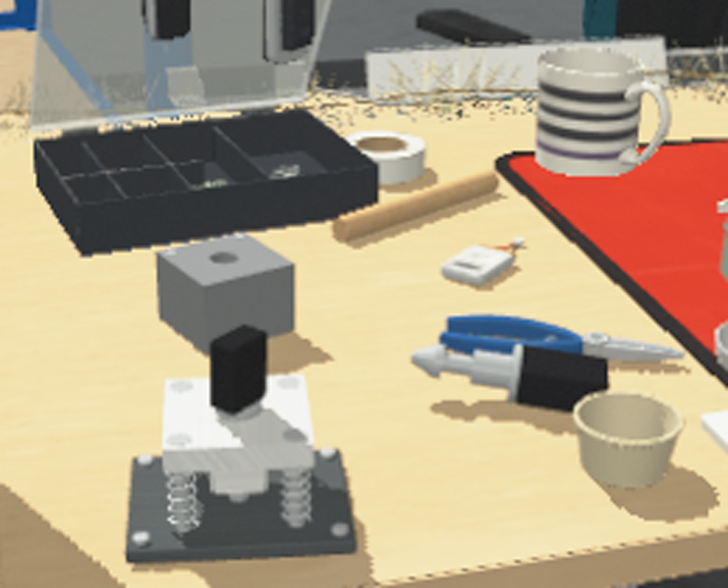

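The crop shows the stud upright and seated in the tester, its grip at (238,370). The larger look-alike is now lying at (520,370) between the pliers and the tub. It was balanced on its tip and was already down in the crop taken before the grasp. I'll check numerically that the bystanders have not moved and the table is down.

Run:
```python
from h import *
def meas(n,im,d):
    h=cv2.cvtColor(im,cv2.COLOR_BGR2HSV); out={}
    def cen(m): 
        k,l,s,c=cv2.connectedComponentsWithStats(m.astype(np.uint8)); i=1+s[1:,4].argmax(); return c[i].round(1),s[i]
    x=np.zeros(im.shape[:2],bool)
    r=dict(top=(240,305,120,210),side=(290,390,225,260))[n]; x[r[2]:r[3],r[0]:r[1]]=1
    out["pliers"]=cen(x&(h[...,0]>100)&(h[...,0]<125)&(h[...,1]>120))
    y=np.zeros_like(x); r=dict(top=(175,222,138,188),side=(290,335,200,225))[n]; y[r[2]:r[3],r[0]:r[1]]=1
    out["battery"]=cen(y&(h[...,1]<50)&(h[...,2]>130))
    S=cloud(n,d); C=dict(top=(356,172),side=(364,277))[n]
    k=np.zeros_like(x); k[C[1]-25:C[1]+25,C[0]-30:C[0]+30]=1; k&=(S[...,2]>15)&(S[...,2]<34)
    out["tub"]=cen(k); q=S[...,2]; t=(np.hypot(S[...,0]-448,S[...,1]+312)<45)&(q>54)&(q<60); out["table z"]=np.median(q[t]).round(2)
    return out
for n in("top","side"):
    print(n,"before",meas(n,cv2.imread(f"pics/{n}0.png"),np.load(f"{n}0.npy")))
    im,d=arm.capture(n); cv2.imwrite(f"pics/{n}5.png",im); print(n,"after",meas(n,im,d))
a=[cv2.resize(cv2.imread(f"pics/top{i}.png")[110:250,170:400],None,fx=1.7*1.0,fy=1.7) for i in(0,5)]
cv2.imwrite("pics/cmp.png",np.hstack(a))
```

```text
top before {'pliers': (array([269. , 177.5]), array([252, 156,  32,  46, 329], dtype=int32)), 'battery': (array([200.2, 166.1]), array([187, 152,  29,  31, 411], dtype=int32)), 'tub': (array([356.8, 169.9]), array([338, 156,  34,  32, 292], dtype=int32)), 'table z': np.float64(56.73)}
top after {'pliers': (array([268.9, 177.5]), array([252, 156,  32,  46, 330], dtype=int32)), 'battery': (array([200.3, 166.2]), array([187, 152,  29,  31, 418], dtype=int32)), 'tub': (array([356.6, 169.7]), array([338, 156,  34,  32, 288], dtype=int32)), 'table z': np.float64(56.73)}
side before {'pliers': (array([321.5, 240.3]), array([298, 233,  50,  15, 569], dtype=int32)), 'battery': (array([309.8, 214.3]), array([297, 208,  27,  14, 247], dtype=int32)), 'tub': (array([363.8, 272.3]), array([344, 260,  40,  27, 712], dtype=int32)), 'table z': np.float64(56.38)}
side after {'pliers': (array([320.6, 239. ]), array([298, 233,  50,  13, 456], dtype=int32)), 'battery': (array([309.8, 214.2]), array([297, 208,  27,  14, 249], dtype=int32)), 'tub': (array([359.7, 268.7]), array([334, 252,  50,  35, 909], dtype=int32)), 'table z': np.float64(56.37)}
```

View pics/cmp.png

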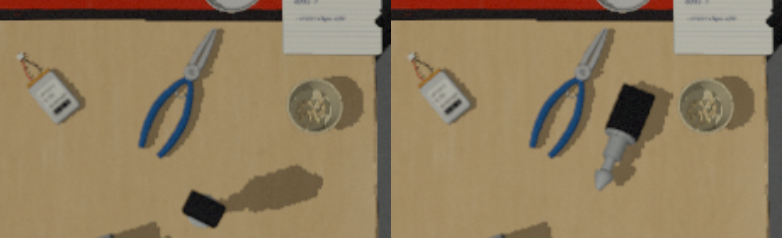

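The before and after views show the pliers, tub and battery at the same pixels, and the table is back at its starting height. The look-alike lies between the pliers and the tub without having shifted either. The job is done, so I'll hand it in.

```bash
python3 -c "
from workcell import arm
print(arm.finish_job())"
```

```text
the job is handed in; nothing more can be done
None
```

Job handed in: the stud snapped in onto the stop, held a pull of about 14 N (peak reading under 16 N) for about 1.4 s, then was eased back and left upright and latched, with the table down and the tub, pliers and battery unmoved; the larger look-alike, balanced on its tip at the start, fell over before the grasp (no contact noticed, cause not confirmed) and I left it lying clear of them.

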